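# Swing the sensor arm over the lit display and start the measurement

### The job

Using only a fingertip, push the swinging arm of the black display tester round by its side until the white sensor head stands centred over the display that is lit green, and let it rest there. Only then press the green start button all the way down for a moment and let it come up again. Do not pinch the arm, do not press the red stop button, and leave the three displays and everything else where they are.

Things in the scene. Friction and masses are not known exactly. Their poses are not given: they have to be found in the camera images.
- tester: black display tester, a fixed box 230 (x) x 300 (y) x 60 mm high; origin at the centre of its underside, x, y along its sides, z up; turned up to 0.3 rad. On top three shallow square sockets (frame 50 mm outside, 44 inside, 4 high), each holding a display, on an arc of 120 mm radius round the pivot, at arm angles of about -0.95, 0 and 0.95 rad
- pivot (a point): point on the arm's upright turning axis, on the tester's top face (60 mm above the table), at x = +65 mm, y = 0 in the tester's frame. The hub round it is 44 mm in diameter and reaches 62 mm above the tester's top
- swing_arm (a joint): angle of the swing arm in rad, limits -1.3 to 1.3, positive anticlockwise from above. At 0 the arm points from the pivot along the tester's -x; at q along (-cos q, -sin q) in the tester's frame. Light friction (0.12 N m, about 2 N of push at 70 mm from the pivot), no spring or detent: it stays where it is left
- bar (a point): middle of the arm's bar, 61 mm from the pivot, 41 mm above the tester's top. Aluminium bar with an orange strip on each side; from 22 to 100 mm from the pivot the strips' outer faces lie 12 mm either side of the centre line, 32 to 50 mm above the tester's top; the bar's top is at 54 mm. Free below down to the modules. Site x runs along the arm towards the pivot
- head (a point): centre of the underside of the white sensor head at the arm's outer end: an upright cylinder 34 mm in diameter, 120 mm from the pivot, from 24 to 80 mm above the tester's top
- lit_center (a point): centre (half-way up) of the lit display module: a loose green board 40 x 40 x 8 mm, 30 g, with a glowing green screen with a small white square in its middle; it lies in one of the three sockets
- dark_a_center (a point): centre of a dark display module, the same loose board with a black screen, in another socket; to be left alone
- dark_b_center (a point): centre of the second dark display module, in the last socket; to be left alone
- start_top (a point): centre of the top of the green start button, 32 mm in diameter, 58 mm above the table when up, on a fixed grey pod 64 x 64 x 40 mm; pressed straight down
- start (a joint): travel of the start button in m: 0 up, 0.006 fully down; a spring of 1.5 N at first and 5 N fully down brings it up again
- stop_top (a point): centre of the top of the red stop button, an identical button and pod elsewhere; not to be pressed
- stop (a joint): travel of the stop button in m: 0 up, 0.006 fully down
- loupe: bystander: black loupe, round, 42 mm in diameter, 45 mm high, loose; origin at the centre of its underside
- jar: bystander: small jar, 48 mm in diameter, 55 mm high, loose; origin at the centre of its underside
- driver: bystander: screwdriver lying on the table between robot and tester, loose, under 35 mm high
- alcohol: bystander: white bottle with a red cap, 64 mm in diameter, 160 mm high, loose; origin at the centre of its underside
- puck: bystander: aluminium block 50 x 50 x 20 mm, loose; origin at the centre of its underside
Things that resemble listed ones, but are neither listed nor needed, are in the scene too. What is shaped like the part that bears lit_center but blue is not meant.

How it is judged (in metres and radians):
On the way, in this order (a step that is already met when the one before it is completed fails the run):
1. the sensor head stands still, centred over the lit display (horizontal distance between head and lit_center below 0.008 m and velocity of joint swing_arm between -0.03 and 0.03 rad/s), for 0.2 s.
2. the green start button is pressed down (4 mm or more) with the head over the lit display (horizontal distance between head and lit_center below 0.008 m and value of joint start above 0.004 m), for 0.1 s.
At the end, for the whole second after the job is handed in: the sensor head is at rest within 8 mm (horizontally) of the lit display's centre, both buttons are up, and the three displays lie in their sockets within 6 mm of where they were (all of step 1 and value of joint each of start, stop below 0.0015 m and distance of each of lit_center, dark_a_center, dark_b_center from where it was at the start of the episode below 0.006 m); the robot touches nothing.
It fails at once if the start button is pressed (over 2.5 mm) while the head is not over the lit display (over 12 mm off) (horizontal distance between head and lit_center above 0.012 m and value of joint start above 0.0025 m).
It fails at once if the red stop button is pressed (over 2.5 mm) (value of joint stop above 0.0025 m).
It fails at once if the arm is pinched: the fingers press on both of its sides at once (contact force between the fingers and swing_arm_c1 above 0.7 N and contact force between the fingers and swing_arm_c2 above 0.7 N).
It fails at once if a display is lifted or shifted by over 8 mm (distance of any of lit_center, dark_a_center, dark_b_center from where it was at the start of the episode above 0.008 m).
It fails at once if a bystander is moved by over 20 mm (distance of any of loupe, jar, driver, alcohol, puck from where it was at the start of the episode above 0.02 m).
It also fails if it takes over 51 s, if anything falls off the work surface, if the arm or the gripper's body presses on something with over 40 N, if the wrist force passes 120 N, or if a joint passes its speed limit or range.

### The arm

A 6-joint arm with a two-finger parallel gripper is mounted at the origin on the work surface. World frame = base frame: x ahead of the robot, y to its left, z up, the work surface at z = 0. Lengths are in mm, angles in rad, forces in N, time in s.
With the tool pointing down it reaches from about 350 to 875 mm from the base axis. Payload 4.2 kg.
Tool frame: the origin (TCP) lies at the very end of the fingers, on their centre line; the grasp point (between the pads) lies arm.hold_point_z behind it (arm.hold_point_z is the distance from the TCP to the grasp point, in mm); y points along the fingers, x is the direction in which the jaws open and shut, and the axes are right-handed (so a half turn about y gives the same grasp; the last joint's range is limited). The gripper opens to 85 mm and grips with 20 to 120 N. Pads are 22 mm wide; open, the fingers measure 114 mm over their backs; the gripper's body (76 mm by 85 mm) begins 54 mm behind the grasp point. The pads swing forward as they close: fully open they stand 13 mm farther back than shut.
Start: joints at [1.491, 0.385, 0.008, 0, -1.194, -0.259], TCP at [207.689, 589.461, 231.312] pointing down, gripper open.
Joint ranges: [-3.14, 3.14], [-1.21, 2.06], [-1.07, 1.41], [-3.16, 2.05], [-2.99, -0.16], [-3.1, 3.1]. Speed limits (rad/s): [2.79, 2.79, 3.14, 3.14, 3.14, 3.14].

### API

Orientations are given as a unit quaternion [x, y, z, w].
In Python, from bench import arm gives the robot as it stands.
- The arm moves only by the shell command python3 -m creep 'ROWS'. ROWS is JSON, a list of rows, each a list of 3 entries, a list of its own where there are three numbers: the shift along the world's x, y, z in mm, then the turn, a rotation vector about the world's x, y, z in rad, then the gripper command: -1 is shut, 1 is fully open, values between are in proportion. In form: [[[dx, dy, dz], [wx, wy, wz], jaw], ...]. A call has 1 to 12 rows; each row is the pose to reach, as a shift and turn from the pose commanded when the call began; what a row does not reach only later rows make up. A row lasts 1/12 s, in which the tool goes at most 41.7 mm and 7.16 degrees, less where a joint would pass 70% of its speed; a pose out of reach is approached as far as the arm can. A call with a gripper value outside its range is refused whole. The fingers move at their own pace and stop on an object; the grip force is fixed at half the most. Time passes only in rows, so rows that repeat a pose let the fingers close. It gives the time, the measured TCP pose, the force and the opening at its end, in the units of the state.
- arm.read_state(): the state, without advancing time (a new reading comes with each control period).
- arm.get_image(name): name is "side" or "top"; returns (picture, depth): 480x640x3 uint8, red, green, blue; 480x640 float32, mm along the optical axis (not along the pixel's ray), 0 where there is no reading.
- arm.camera_params(name): a dict with "camera_matrix" (3x3 intrinsics, pixels), "k1" (the pictures are not rectified: a ray, as slopes to the right and down, at radius r is drawn at 1 + k1 r^2 times it, then the intrinsics apply), "extrinsics" (4x4, takes a point from world to camera coordinates). Camera axes: x right, y down, z forward; pixel columns grow to the right and rows downward; lengths in mm; the calibration is good to about 2 mm. A picture is of the moment at which its call begins. camera_params takes no time and is no camera call.
- arm.job_done(): hands the job in, once; it reports no verdict.
The state is a dict: "clock": time; "joints": joint angles; "joint_vel": joint speeds; "joint_efforts": joint torques, N m; "position": TCP position; "ee_rot": TCP orientation; "contact_force": force on the tool from outside, world axes, zero at the start; "wrist_torque": the same for the moment, N m; "gripper_width": finger opening in mm.
Only numpy, scipy, OpenCV 4.12 (cv2) and the standard library are available. Lean on these libraries where they do the work, as an engineer would, in place of code of your own. Each camera call takes 0.05 s, during which the arm holds its last target.

## Working session

There is one attempt and no reset: what is moved stays moved. The work goes in short steps, Python scripts to look and compute and a shell command to move; the robot and the scene stay as the last step left them, time stands still between calls to the robot, and variables do not carry over. Pictures are saved under pics/ and viewed, and the job is handed in when it is done.

```bash
mkdir -p pics; ls
python3 - <<'E'
from bench import arm
import cv2, numpy as np
for n in ("side","top"):
    p,d=arm.get_image(n); cv2.imwrite(f"pics/{n}0.png",p[:,:,::-1]); np.savez(f"{n}0.npz",p=p,d=d)
    print(n,arm.camera_params(n))
print(arm.read_state(),arm.hold_point_z)
E
```

```text
pics
side {'camera_matrix': array([[601.56848178,   0.        , 319.83377025],
       [  0.        , 601.56848178, 241.95867271],
       [  0.        ,   0.        ,   1.        ]]), 'k1': -0.023509316930986637, 'extrinsics': array([[ 9.55894858e-01, -2.93526982e-01, -1.03407879e-02,
        -4.85120504e+02],
       [-1.93564671e-01, -6.03097912e-01, -7.73825320e-01,
         2.03488386e+02],
       [ 2.20902103e-01,  7.41697256e-01, -6.33314647e-01,
         1.21583204e+03],
       [ 0.00000000e+00,  0.00000000e+00,  0.00000000e+00,
         1.00000000e+00]])}
top {'camera_matrix': array([[462.42718842,   0.        , 325.14163656],
       [  0.        , 462.42718842, 243.14073608],
       [  0.        ,   0.        ,   1.        ]]), 'k1': -0.08289887825687212, 'extrinsics': array([[-2.68127932e-02, -9.99611961e-01,  7.54987067e-03,
         5.29834246e+01],
       [-9.82454473e-01,  2.49566260e-02, -1.84825258e-01,
         5.48936268e+02],
       [ 1.84565120e-01, -1.23730856e-02, -9.82742399e-01,
         1.15046496e+03],
       [ 0.00000000e+00,  0.00000000e+00,  0.00000000e+00,
         1.00000000e+00]])}
{'clock': 0.1, 'joints': array([ 1.49057887e+00,  3.85494125e-01,  6.76296792e-03, -4.37398740e-04,
       -1.19400594e+00, -2.58591261e-01]), 'joint_vel': array([-0.00032141, -0.00214862,  0.00436383,  0.00093217,  0.00046392,
       -0.00172455]), 'joint_efforts': array([ 4.39651203e-04, -3.93318272e+01,  1.88931137e+01,  4.19798210e+00,
       -2.58772554e-03,  3.29116041e-06]), 'position': array([207.54217881, 588.98069626, 230.322074  ]), 'ee_rot': array([ 0.40904863, -0.57673869,  0.57760728, -0.40794795]), 'contact_force': array([-0.47468271, -0.09316583,  0.16160477]), 'wrist_torque': array([ 0.04071102, -0.01731973,  0.01262457]), 'gripper_width': 85.51614840745752} 18.700000000000003
```

View pics/side0.png

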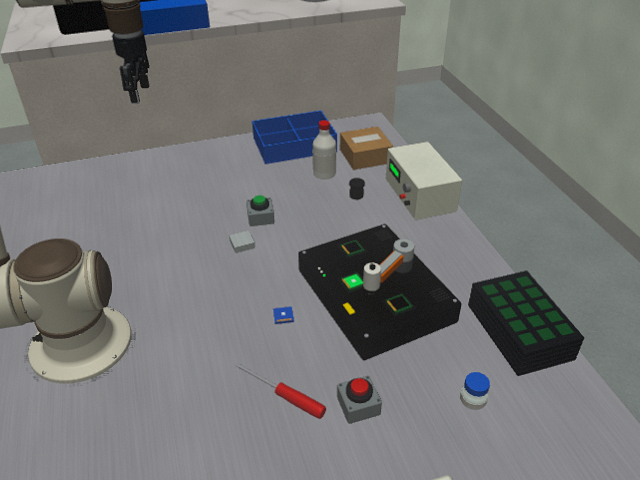

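View pics/top0.png

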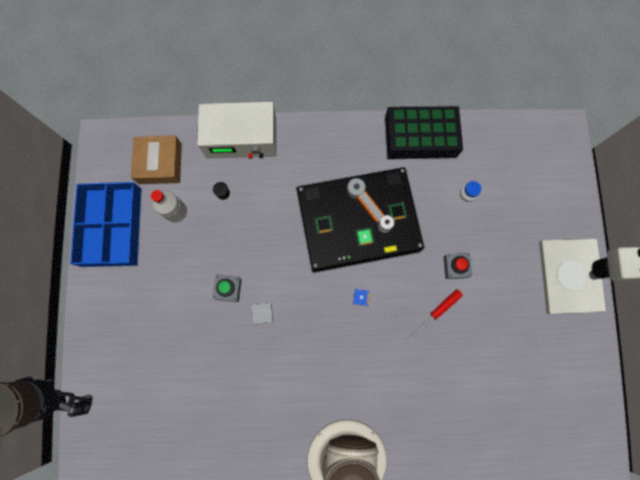

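```bash
cat > h.py <<'E'
import numpy as np, cv2
from bench import arm
def ray(n,uv):
    c=arm.camera_params(n);K=c["camera_matrix"];E=np.array(c["extrinsics"]);R=E[:3,:3];t=E[:3,3]
    # k(undistort): cv2 model with only k1
    p=cv2.undistortPointsIter(np.array([[uv]],float),K,np.array([c["k1"],0,0,0.]),None,None,(3,50,1e-10))[0,0]
    d=R.T@np.array([p[0],p[1],1.]);o=-R.T@t
    return o,d
def plane(n,uv,z):
    o,d=ray(n,uv);return o+d*(z-o[2])/d[2]
def cross(uv1,uv2):
    o1,d1=ray("top",uv1);o2,d2=ray("side",uv2)
    d1/=np.linalg.norm(d1);d2/=np.linalg.norm(d2)
    A=np.array([d1,-d2]).T;s=np.linalg.lstsq(A,o2-o1,rcond=None)[0]
    a=o1+s[0]*d1;b=o2+s[1]*d2
    return (a+b)/2,np.linalg.norm(a-b)
def proj(n,P):
    c=arm.camera_params(n);E=np.array(c["extrinsics"])
    r=cv2.Rodrigues(E[:3,:3])[0]
    return cv2.projectPoints(np.array([P],float),r,E[:3,3],c["camera_matrix"],np.array([c["k1"],0,0,0.]))[0][0,0]
E
python3 - <<'E'
import numpy as np,cv2
T=np.load("top0.npz")["p"][:,:,::-1];S=np.load("side0.npz")["p"][:,:,::-1]
cv2.imwrite("pics/topc.png",cv2.resize(T[150:290,280:460],None,fx=4.4,fy=4.28,interpolation=cv2.INTER_CUBIC)[:600,:800])
cv2.imwrite("pics/sidec.png",cv2.resize(S[210:360,290:490],None,fx=4,fy=4,interpolation=cv2.INTER_CUBIC))
E
```

```text
(no output)
```

View pics/topc.png

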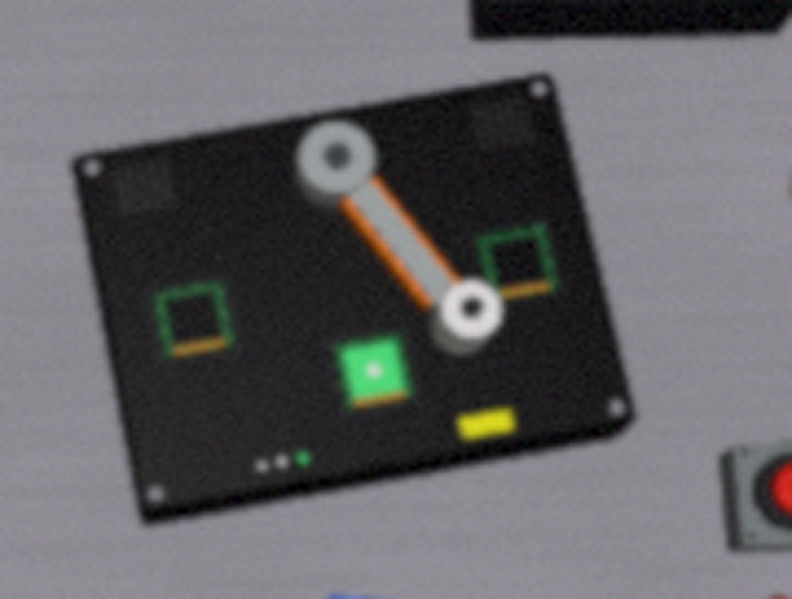

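View pics/sidec.png

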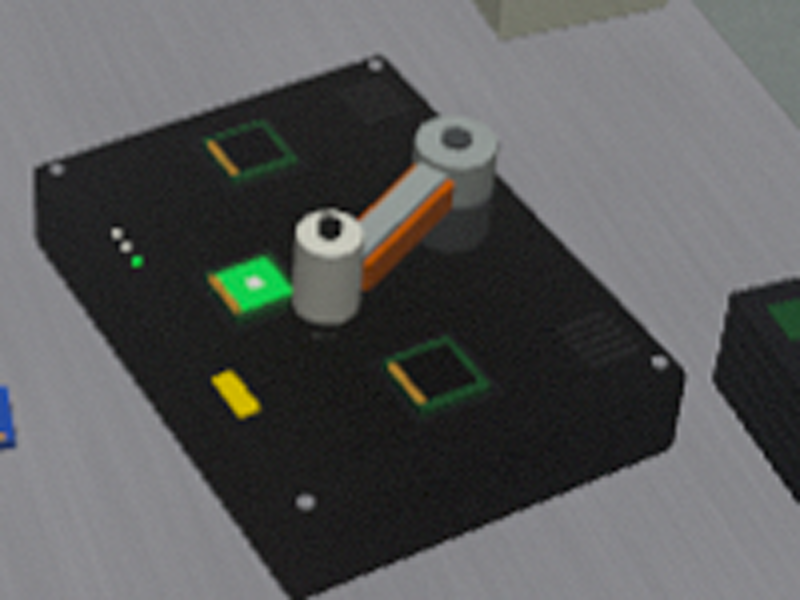

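Top view: the lit candidates are the green module at (365,236) and the blue-look-alike board at (361,297) on the table; the green one in the middle socket, glowing with a white centre square, is the one meant (the crop confirms it). The arm hub is at (357,186) and the head at (387,222). The start button is at (225,288) and the stop at (461,265).

```bash
cat > m.py <<'E'
from h import *
def cen(mask,near,r):
    m=mask.astype(np.uint8)
    yy,xx=np.mgrid[:480,:640]; m[(xx-near[0])**2+(yy-near[1])**2>r*r]=0
    M=cv2.moments(m,True); return (M["m10"]/M["m00"],M["m01"]/M["m00"]),int(M["m00"])
def greens(p):
    h=cv2.cvtColor(p,cv2.COLOR_RGB2HSV); return (h[...,0]>50)&(h[...,0]<85)&(h[...,1]>110)&(h[...,2]>120)
E
python3 - <<'E'
from m import *
T=np.load("top0.npz")["p"];S=np.load("side0.npz")["p"]
lt,a=cen(greens(T)|(T.min(2)>150),(365,237),7.5);ls,b=cen(greens(S)|(S.min(2)>150),(354,281),9)
print("lit",lt,a,ls,b,plane("top",lt,69),plane("side",ls,69),cross(lt,ls))
for n,u,v,z in [("hub",(356.8,186.2),(404.2,244.5),122),("head",(387.2,221.6),(372,267),140),
  ("scrL-far",(301.1,189),(383.7,226),60),("scrR-far",(402.7,170.5),(455,300.5),60),("scrR-near",(420.2,245.1),(366.3,335.5),60),("scrL-near",(315.2,265.2),(304.3,252.5),60)]:
    print(n,plane("top",u,z).round(1),plane("side",v,z).round(1),cross(u,v))
gt,a=cen(greens(T)|((T[...,1]>T[...,0]*1.5)&(T[...,1]>60)),(225,288),14);gs,b=cen((S[...,1]>S[...,0]*1.5)&(S[...,1]>50),(260,202),14)
print("start",gt,a,gs,b,plane("top",gt,58),plane("side",gs,58),cross(gt,gs))
print("stop",plane("top",(461,265),58),"red driver",plane("top",(447,304),15),plane("top",(410,336),5))
print("bottle",plane("top",(157,196),160),"loupe",plane("top",(220.5,190),45),"puck",plane("top",(262,313),20))
from scipy.spatial.transform import Rotation as R
print(R.from_quat(arm.read_state()["ee_rot"]).as_matrix().round(3))
E
```

```text
lit (364.5571428571429, 236.13571428571427) 140 (353.58940397350995, 280.5165562913907) 151 [562.47959724 -62.86106682  69.        ] [561.85292964 -64.17992423  69.        ] (array([562.52590532, -62.94730749,  67.78308587]), np.float64(0.3946653975138519))
hub [679.9 -43.7 122. ] [678.9 -45.8 122. ] (array([680.20337046, -43.76183207, 120.1565888 ]), np.float64(0.5036381707375043))
head [ 582.8 -112.4  140. ] [ 581.8 -110.   140. ] (array([ 581.65020004, -111.98971097,  141.97588457]), np.float64(1.4141456008358284))
scrL-far [695.4  98.3  60. ] [694.7  99.3  60. ] (array([694.69040113,  98.30733066,  60.86384983]), np.float64(0.7955726547448885))
scrR-far [ 740.6 -173.8   60. ] [ 740.5 -173.2   60. ] (array([ 740.3301586 , -173.6303523 ,   60.48256066]), np.float64(0.2549401330640088))
scrR-near [ 537.  -207.2   60. ] [ 537.1 -206.9   60. ] (array([ 536.96270976, -207.11753551,   60.30295477]), np.float64(0.016961484938688463))
scrL-near [491.7  65.7  60. ] [491.7  63.8  60. ] (array([492.08537953,  65.68296876,  58.38976504]), np.float64(0.23723450095572082))
start (223.9391891891892, 286.72972972972974) 148 (258.85185185185185, 199.9351851851852) 108 [442.50089864 299.26569957  58.        ] [440.09925544 294.97473213  58.        ] (array([441.92022063, 300.1301023 ,  54.32632651]), np.float64(1.8802125184679317))
stop [ 482.42380977 -310.79358428   58.        ] red driver [ 385.51427015 -278.63653532   15.        ] [ 305.62629519 -177.59401167    5.        ]
bottle [656.41120176 444.90100146 160.        ] loupe [703.1768159  314.91970304  45.        ] puck [375.45706957 207.2329161   20.        ]
[[-0.333 -0.001  0.943]
 [-0.943 -0.002 -0.333]
 [ 0.002 -1.     0.   ]]
```

```bash
python3 -m creep '[[[15,-25,0],[0,0,0.1],-1],[[35,-55,0],[0,0,0.2],-1],[[55,-85,0],[0,0,0.3],-1],[[75,-120,0],[0,0,0.4],-1],[[95,-150,0],[0,0,0.5],-1],[[115,-180,0],[0,0,0.5],-1],[[130,-210,0],[0,0,0.5],-1],[[150,-240,0],[0,0,0.5],-1],[[170,-270,0],[0,0,0.5],-1],[[190,-300,0],[0,0,0.5],-1],[[205,-325,0],[0,0,0.5],-1],[[220,-350,0],[0,0,0.5],-1]]'
python3 -m creep '[[[20,-30,0],[0,0,0],-1],[[40,-60,0],[0,0,0],-1],[[60,-90,0],[0,0,0],-1],[[75,-120,0],[0,0,0],-1],[[95,-150,0],[0,0,0],-1],[[115,-180,0],[0,0,0],-1],[[135,-210,0],[0,0,0],-1],[[150,-240,0],[0,0,0],-1],[[170,-270,0],[0,0,0],-1],[[190,-300,0],[0,0,0],-1],[[210,-330,0],[0,0,0],-1],[[222,-354,0],[0,0,0],-1]]'
python3 -m creep '[[[0,0,0],[0,0,0],-1],[[0,0,0],[0,0,0],-1],[[0,0,0],[0,0,0],-1]]'
python3 - <<'E'
from m import *
from scipy.spatial.transform import Rotation as R
s=arm.read_state();print(s["clock"],s["position"],s["gripper_width"],s["contact_force"]);print(R.from_quat(s["ee_rot"]).as_matrix().round(3))
for n in("top","side"):
    p,d=arm.get_image(n);cv2.imwrite(f"pics/{n}1.png",p[:,:,::-1])
E
```

```text
clock: 1.1
position: [428.1, 237.6, 231.0]
ee_rot: [0.539, -0.458, 0.458, -0.538]
contact_force: [0.2, 0.8, 0.3]
gripper_width: 0.1
clock: 2.1
position: [650.8, -116.9, 230.2]
ee_rot: [0.539, -0.459, 0.458, -0.538]
contact_force: [0.5, 1.0, 0.5]
gripper_width: -0.1
clock: 2.35
position: [649.2, -114.3, 230.6]
ee_rot: [0.539, -0.459, 0.458, -0.538]
contact_force: [-0.5, -0.2, 0.1]
gripper_width: -0.2
2.35 [ 649.15200265 -114.30653739  230.60420935] -0.17547288750353252 [-0.50964296 -0.24653789  0.06502438]
[[ 0.16  -0.002  0.987]
 [-0.987  0.     0.16 ]
 [-0.001 -1.    -0.001]]
```

View pics/side1.png

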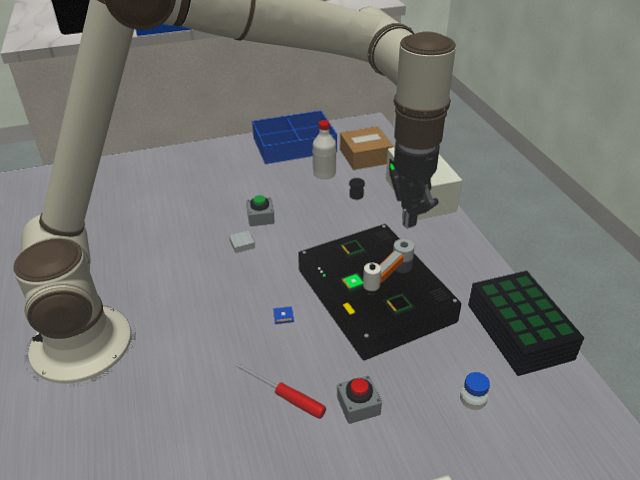

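View pics/top1.png

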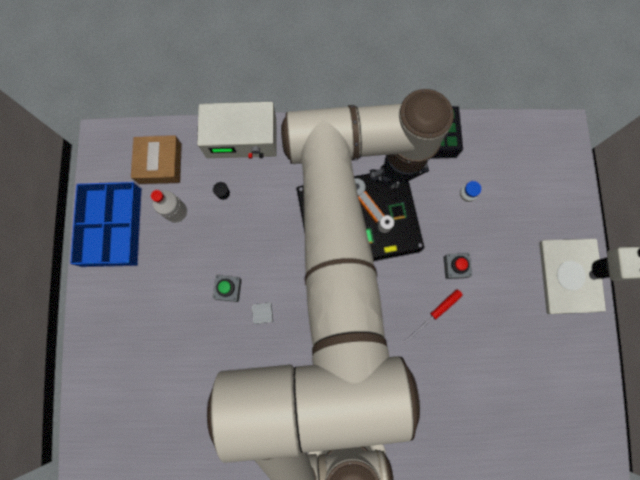

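The tip (side view, about (410,222)) hovers clear beside the bar, on the −y side. Lowering it next, then pushing.

```bash
python3 -m creep '[[[0,0,-30],[0,0,0],-1],[[0,0,-60],[0,0,0],-1],[[0,0,-85],[0,0,0],-1],[[0,0,-105],[0,0,0],-1],[[0,0,-120],[0,0,0],-1],[[0,0,-132],[0,0,0],-1],[[0,0,-140],[0,0,0],-1],[[0,0,-143],[0,0,0],-1],[[0,0,-143],[0,0,0],-1],[[0,0,-143],[0,0,0],-1]]'
python3 - <<'E'
from m import *
p,d=arm.get_image("side");cv2.imwrite("pics/side2.png",cv2.resize(p[200:360,290:490,::-1],None,fx=3.75,fy=3.75,interpolation=cv2.INTER_CUBIC))
E
```

```text
clock: 3.28
position: [650.3, -114.4, 89.3]
ee_rot: [-0.538, 0.457, -0.458, 0.539]
contact_force: [0.2, -0.2, 0.2]
gripper_width: -0.3
```

View pics/side2.png

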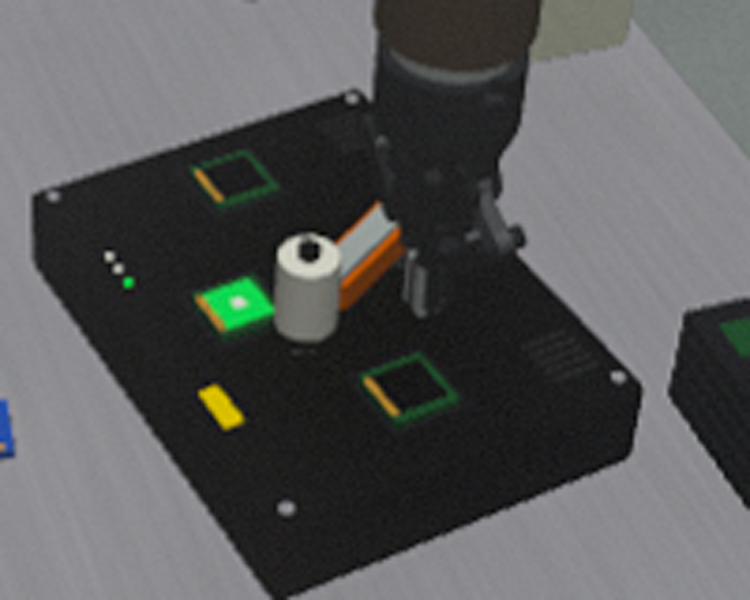

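The tip is down in the free space right of the bar (crop (425,310)). Pushing slowly, stopping short of the goal.

```bash
python3 -m creep '[[[-2,3,0],[0,0,0],-1],[[-4,6,0],[0,0,0],-1],[[-6,9,0],[0,0,0],-1],[[-9,12,0],[0,0,0],-1],[[-11,15,0],[0,0,0],-1],[[-14,18,0],[0,0,0],-1],[[-16,21,0],[0,0,0],-1],[[-19,24,0],[0,0,0],-1],[[-21,27,0],[0,0,0],-1],[[-23,30,0],[0,0,0],-1],[[-24,31,0],[0,0,0],-1],[[-24,31,0],[0,0,0],-1]]'
cat > look.py <<'E'
import sys
from m import *
k=sys.argv[1]
p,d=arm.get_image("side");cv2.imwrite(f"pics/side{k}.png",cv2.resize(p[210:330,320:480,::-1],None,fx=5,fy=5,interpolation=cv2.INTER_CUBIC))
p,d=arm.get_image("top");cv2.imwrite(f"pics/top{k}.png",cv2.resize(p[150:270,290:450,::-1],None,fx=5,fy=5,interpolation=cv2.INTER_CUBIC))
E
python3 look.py 3
```

```text
clock: 4.33
position: [625.1, -83.0, 88.2]
ee_rot: [0.539, -0.458, 0.458, -0.539]
contact_force: [0.3, 0.5, -0.2]
gripper_width: -0.0
```

View pics/side3.png

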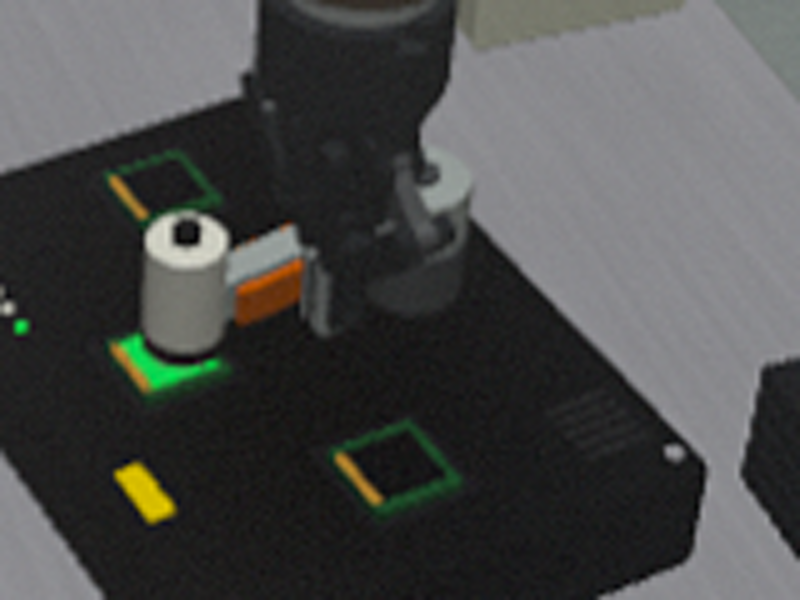

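View pics/top3.png

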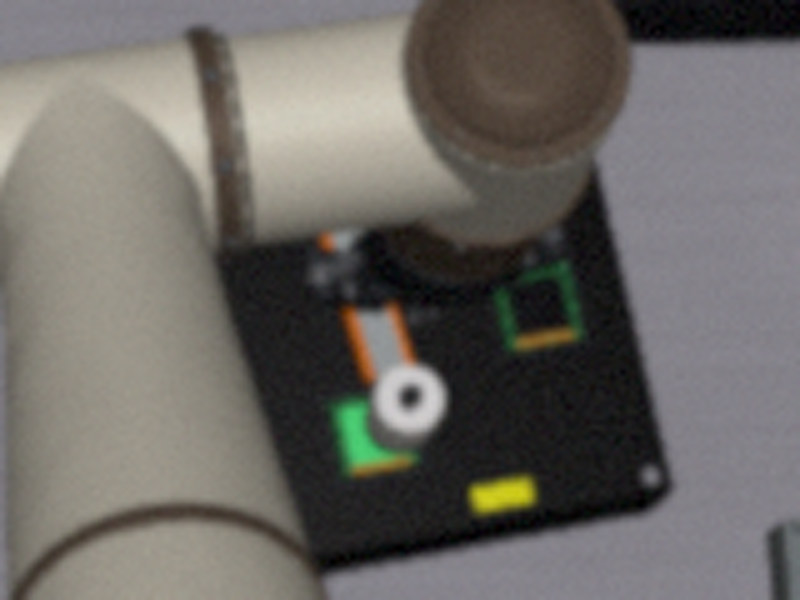

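Run:
```python
from m import *
lit=np.array([562.3,-63.3,68]);
h=np.array([680.2-118.4,-43.8-19.2,140])
print("expected px at goal",proj("top",h),proj("side",h))
a=plane("top",(371.8,229.6),140);b=plane("side",(357.4,258),140);print(a,b,cross((371.8,229.6),(357.4,258)))
for q in (a,b): print(np.arctan2(-43.9-q[1],680-q[0]), q[:2]-lit[:2])
```

```text
expected px at goal [367.30408645 230.54630095] [354.26338048 254.14505388]
[563.87058544 -74.00227391 140.        ] [563.77016254 -76.02540079 140.        ] (array([564.35191035, -74.22090148, 138.32115958]), np.float64(0.23627274155437555))
0.2536309110764877 [  1.57058544 -10.70227391]
0.2696631067188597 [  1.47016254 -12.72540079]
```

```bash
python3 -m creep '[[[0,1,0],[0,0,0],-1],[[0,2,0],[0,0,0],-1],[[-0.5,3,0],[0,0,0],-1],[[-0.5,4,0],[0,0,0],-1],[[-1,5,0],[0,0,0],-1],[[-1,5.5,0],[0,0,0],-1],[[-1,6,0],[0,0,0],-1],[[-1,6.5,0],[0,0,0],-1],[[-1,6.5,0],[0,0,0],-1],[[-1,6.5,0],[0,0,0],-1]]'
python3 look.py 4
```

```text
clock: 5.27
position: [624.8, -76.9, 88.3]
ee_rot: [-0.539, 0.458, -0.458, 0.539]
contact_force: [-0.6, -2.0, -0.6]
gripper_width: 0.1
```

View pics/side4.png

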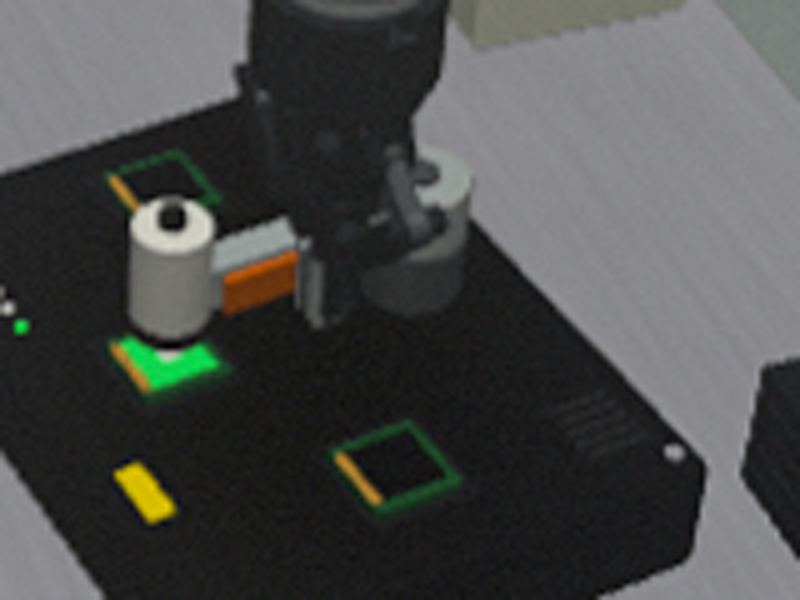

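View pics/top4.png

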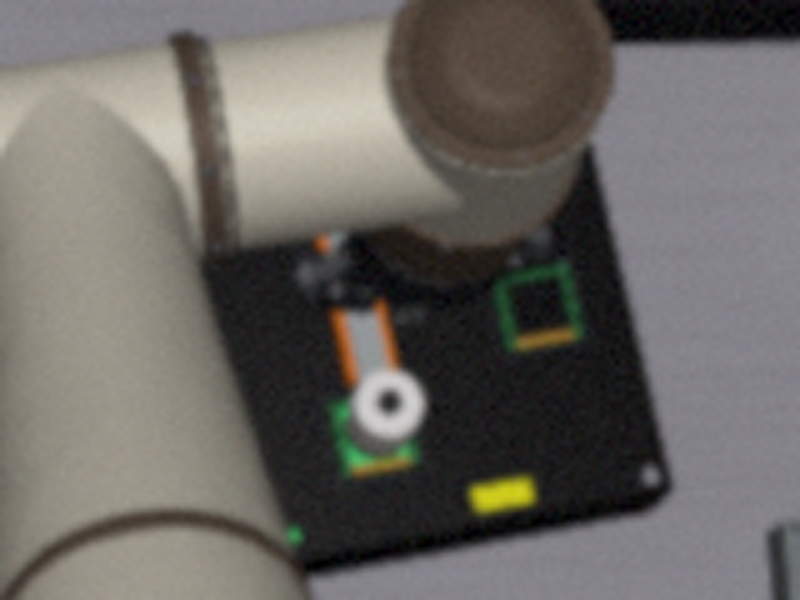

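Head top sits at about (367.8,230.6) in the top view and (354.4,254.2) in the side view, within half a pixel of the computed goal in both views. Now backing off and up.

```bash
python3 -m creep '[[[0,-2,0],[0,0,0],-1],[[1,-6,0],[0,0,0],-1],[[2,-12,0],[0,0,0],-1],[[3,-18,0],[0,0,0],-1],[[3,-20,0],[0,0,0],-1],[[3,-20,20],[0,0,0],-1],[[3,-20,50],[0,0,0],-1],[[3,-20,80],[0,0,0],-1],[[3,-20,110],[0,0,0],-1],[[3,-20,130],[0,0,0],-1],[[3,-20,142],[0,0,0],-1],[[3,-20,142],[0,0,0],-1]]'
python3 - <<'E'
import numpy as np,cv2
T=np.load("top0.npz");S=np.load("side0.npz")
a=cv2.resize(T["p"][268:308,205:245,::-1],(400,400),interpolation=cv2.INTER_CUBIC)
b=cv2.resize(S["p"][185:225,240:280,::-1],(400,400),interpolation=cv2.INTER_CUBIC)
cv2.imwrite("pics/btn.png",np.hstack([a,b]))
E
```

```text
clock: 6.37
position: [629.4, -97.5, 234.3]
ee_rot: [-0.537, 0.456, -0.46, 0.54]
contact_force: [0.3, 0.2, 0.2]
gripper_width: 0.1
```

View pics/btn.png

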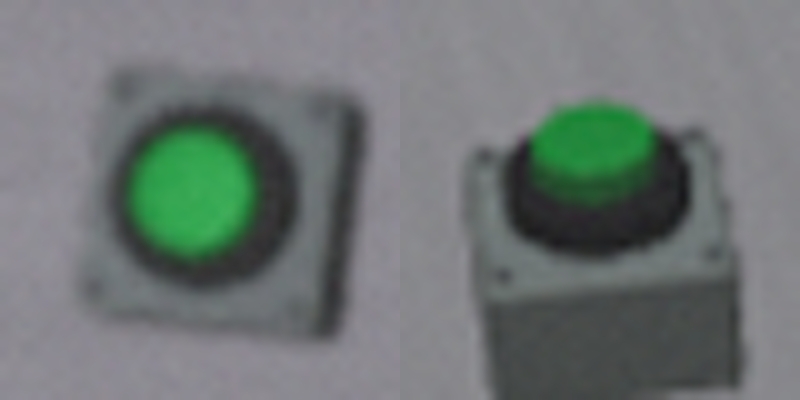

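```bash
python3 -m creep '[[[-15,30,0],[0,0,0],-1],[[-30,65,0],[0,0,0],-1],[[-45,100,0],[0,0,0],-1],[[-65,135,0],[0,0,0],-1],[[-80,170,0],[0,0,0],-1],[[-95,205,0],[0,0,0],-1],[[-110,240,0],[0,0,0],-1],[[-130,275,0],[0,0,0],-1],[[-145,310,0],[0,0,0],-1],[[-160,345,0],[0,0,0],-1],[[-175,378,0],[0,0,0],-1],[[-186,396,0],[0,0,0],-1]]'
python3 -m creep '[[[0,0,-20],[0,0,0],-1],[[0,0,-45],[0,0,0],-1],[[0,0,-70],[0,0,0],-1],[[0,0,-95],[0,0,0],-1],[[0,0,-115],[0,0,0],-1],[[0,0,-130],[0,0,0],-1],[[0,0,-140],[0,0,0],-1],[[0,0,-145],[0,0,0],-1],[[0,0,-145],[0,0,0],-1],[[0,0,-145],[0,0,0],-1],[[0,0,-145],[0,0,0],-1]]'
python3 - <<'E'
from m import *
s=arm.read_state();print(s["position"])
p,d=arm.get_image("side");cv2.imwrite("pics/side5.png",p[:,:,::-1])
cv2.imwrite("pics/side5c.png",cv2.resize(p[210:330,320:480,::-1],None,fx=5,fy=5,interpolation=cv2.INTER_CUBIC))
p,d=arm.get_image("top");cv2.imwrite("pics/top5c.png",cv2.resize(p[150:270,290:450,::-1],None,fx=5,fy=5,interpolation=cv2.INTER_CUBIC))
E
```

```text
clock: 7.37
position: [440.1, 301.4, 229.0]
ee_rot: [0.54, -0.458, 0.457, -0.539]
contact_force: [0.6, -0.0, -0.1]
gripper_width: -0.0
clock: 8.28
position: [442.2, 299.5, 86.2]
ee_rot: [-0.538, 0.458, -0.458, 0.539]
contact_force: [0.6, -1.2, -0.7]
gripper_width: 0.2
[442.2262314  299.4517146   86.24183055]
```

View pics/side5.png

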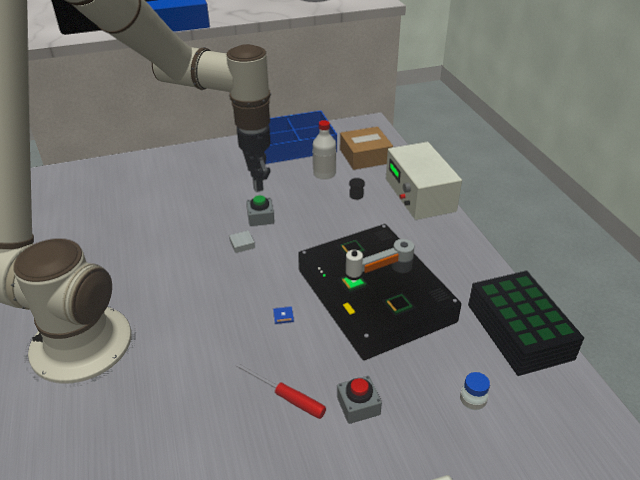

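View pics/side5c.png

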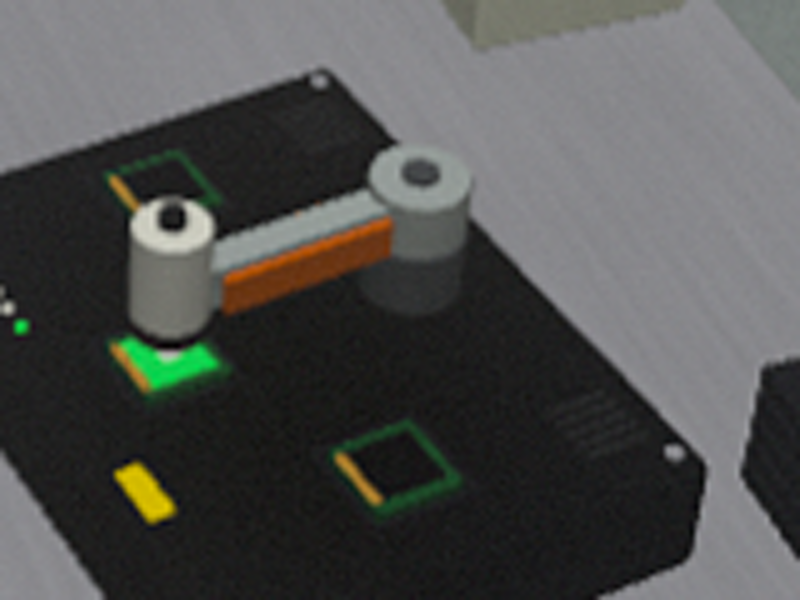

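View pics/top5c.png

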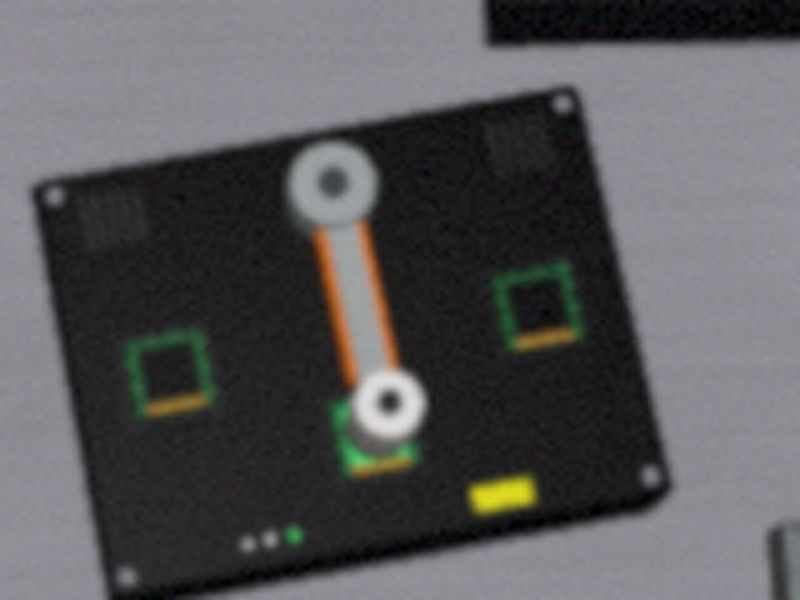

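Arm unmoved after retreat: head still at (367.8,230.6) top and (354.4,254.1) side; the fingertip is above the green button at (259,188). Pressing.

```bash
python3 -m creep '[[[0,0,-8],[0,0,0],-1],[[0,0,-16],[0,0,0],-1],[[0,0,-22],[0,0,0],-1],[[0,0,-26],[0,0,0],-1],[[0,0,-29],[0,0,0],-1],[[0,0,-31],[0,0,0],-1],[[0,0,-33],[0,0,0],-1],[[0,0,-35],[0,0,0],-1],[[0,0,-35],[0,0,0],-1],[[0,0,-35],[0,0,0],-1]]'
```

```text
clock: 9.22
position: [441.5, 298.7, 55.5]
ee_rot: [0.539, -0.457, 0.458, -0.539]
contact_force: [-12.6, -5.3, 36.4]
gripper_width: -0.1
```

Run:
```python
from m import *
s=arm.read_state();print(s["position"],s["contact_force"])
p,d=arm.get_image("side");a=cv2.resize(p[170:230,230:290,::-1],(400,400),interpolation=cv2.INTER_CUBIC)
s=arm.read_state();print(s["position"],s["contact_force"])
p,d=arm.get_image("top");b=cv2.resize(p[268:308,205:245,::-1],(400,400),interpolation=cv2.INTER_CUBIC)
cv2.imwrite("pics/press.png",np.hstack([b,a]))
s=arm.read_state();print(s["position"],s["contact_force"])
```

```text
[441.52376103 298.74870294  55.51066116] [-12.57202632  -5.34804501  36.38544946]
[441.51473799 298.7105463   55.49527319] [-12.04659521  -5.39751969  36.04266137]
[441.52176168 298.73163049  55.52475641] [-12.3452754   -4.93025096  36.60024974]
```

View pics/press.png

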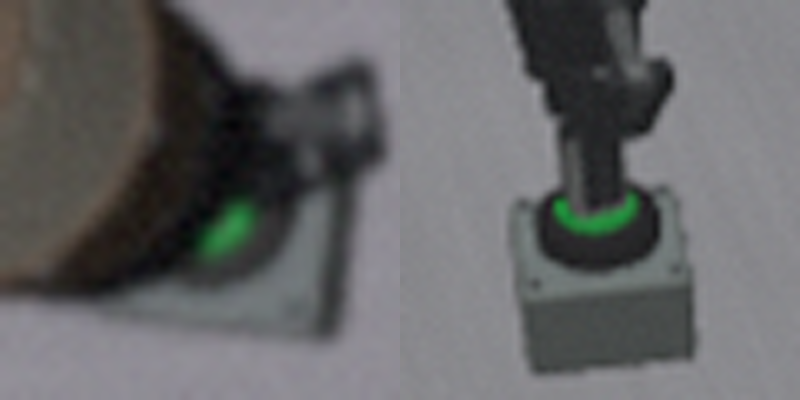

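The side view shows the cap flush in its black ring under the fingertip, and 36 N is well above the 5 N spring, so it is bottomed. Releasing.

```bash
python3 -m creep '[[[0,0,3],[0,0,0],-1],[[0,0,8],[0,0,0],-1],[[0,0,20],[0,0,0],-1],[[0,0,45],[0,0,0],-1],[[0,0,75],[0,0,0],-1],[[0,0,110],[0,0,0],-1],[[0,0,140],[0,0,0],-1],[[0,0,160],[0,0,0],-1],[[0,0,170],[0,0,0],-1],[[0,0,170],[0,0,0],-1],[[0,0,170],[0,0,0],-1],[[0,0,170],[0,0,0],-1]]'
python3 - <<'E'
from m import *
p,d=arm.get_image("side");a=cv2.resize(p[180:240,230:290,::-1],(400,400),interpolation=cv2.INTER_CUBIC)
b=cv2.resize(p[220:310,320:410,::-1],(400,400),interpolation=cv2.INTER_CUBIC)
cv2.imwrite("pics/end.png",np.hstack([a,b]))
p,d=arm.get_image("top");cv2.imwrite("pics/endtop.png",p[:,:,::-1])
cv2.imwrite("pics/endtopc.png",cv2.resize(p[150:270,290:450,::-1],None,fx=5,fy=5,interpolation=cv2.INTER_CUBIC))
E
```

```text
clock: 10.32
position: [440.9, 298.2, 218.1]
ee_rot: [0.54, -0.458, 0.458, -0.537]
contact_force: [-0.7, -0.0, -0.1]
gripper_width: 0.0
```

View pics/end.png

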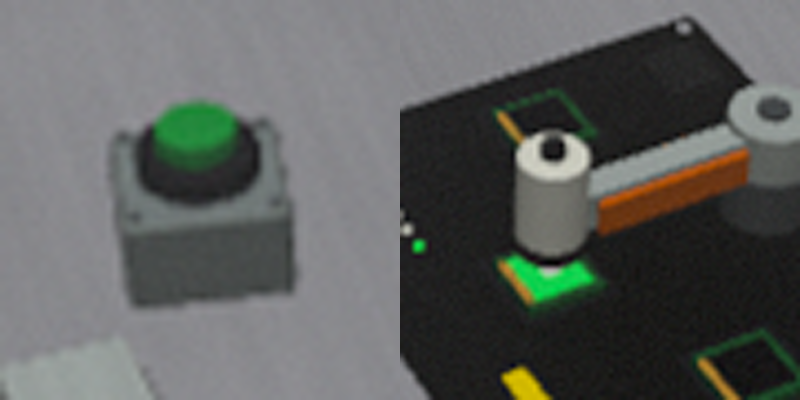

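View pics/endtopc.png

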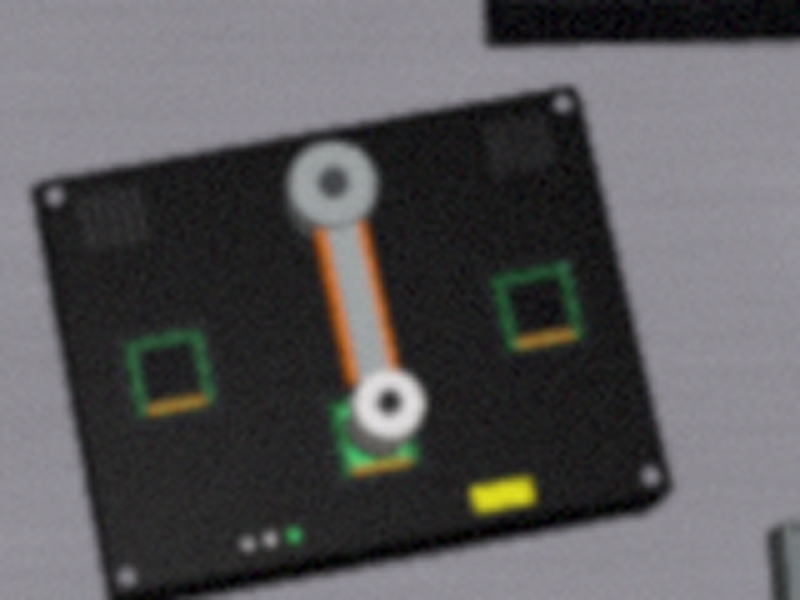

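Everything reads well, except that the TCP z was 55.5 at the bottom, where 52 was expected. I'll settle that with a second, stepped press that reads the force at each step.

```bash
python3 -m creep '[[[0,0,-30],[0,0,0],-1],[[0,0,-60],[0,0,0],-1],[[0,0,-90],[0,0,0],-1],[[0,0,-115],[0,0,0],-1],[[0,0,-135],[0,0,0],-1],[[0,0,-148],[0,0,0],-1],[[0,0,-155],[0,0,0],-1],[[0,0,-158],[0,0,0],-1],[[0,0,-158],[0,0,0],-1],[[0,0,-158],[0,0,0],-1]]'
python3 -m creep '[[[0,0,-2],[0,0,0],-1],[[0,0,-2],[0,0,0],-1],[[0,0,-2],[0,0,0],-1],[[0,0,-2],[0,0,0],-1]]'
python3 -m creep '[[[0,0,-2],[0,0,0],-1],[[0,0,-2],[0,0,0],-1],[[0,0,-2],[0,0,0],-1],[[0,0,-2],[0,0,0],-1]]'
python3 -m creep '[[[0,0,-2],[0,0,0],-1],[[0,0,-2],[0,0,0],-1],[[0,0,-2],[0,0,0],-1],[[0,0,-2],[0,0,0],-1]]'
```

```text
clock: 11.25
position: [442.1, 299.3, 62.8]
ee_rot: [-0.538, 0.458, -0.458, 0.539]
contact_force: [-0.3, -0.7, 0.2]
gripper_width: 0.1
clock: 11.58
position: [442.5, 299.9, 61.3]
ee_rot: [-0.538, 0.458, -0.458, 0.54]
contact_force: [1.8, 1.5, 1.6]
gripper_width: -0.1
clock: 11.92
position: [442.5, 299.8, 58.8]
ee_rot: [-0.538, 0.458, -0.458, 0.54]
contact_force: [2.2, 1.5, 3.4]
gripper_width: -0.1
clock: 12.25
position: [442.4, 299.8, 56.8]
ee_rot: [-0.538, 0.458, -0.458, 0.54]
contact_force: [3.0, 2.4, 4.2]
gripper_width: 0.0
```

Spring contact starts near 61.5, with 3.4 N at 58.8 and 4.2 N at 56.8. So 55.5 was the 6 mm stop, and the readings simply carry a 3.5 mm z offset. Withdrawing and handing in.

```bash
python3 -m creep '[[[0,0,3],[0,0,0],-1],[[0,0,8],[0,0,0],-1],[[0,0,20],[0,0,0],-1],[[0,0,45],[0,0,0],-1],[[0,0,75],[0,0,0],-1],[[0,0,110],[0,0,0],-1],[[0,0,140],[0,0,0],-1],[[0,0,160],[0,0,0],-1],[[0,0,165],[0,0,0],-1],[[0,0,165],[0,0,0],-1],[[0,0,165],[0,0,0],-1],[[0,0,165],[0,0,0],-1]]'
python3 - <<'E'
from m import *
p,d=arm.get_image("side");cv2.imwrite("pics/fin.png",p[:,:,::-1])
E
```

```text
clock: 13.25
position: [440.3, 297.7, 218.9]
ee_rot: [0.541, -0.459, 0.458, -0.536]
contact_force: [0.0, 0.2, -0.7]
gripper_width: -0.1
```

View pics/fin.png

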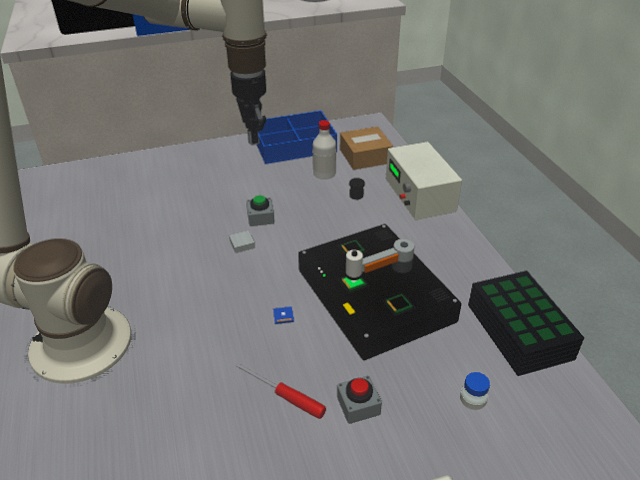

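The green button is up at (260,202), the head is over the lit display at (354,262), nothing else has moved and the gripper is clear.

```bash
python3 -c "from bench import arm; print(arm.job_done())"
```

```text
the job is handed in; nothing more can be done
None
```

I pushed the swing arm round by its side with the shut fingertip until the head stood over the green-lit middle display, backed off, then pressed the green start button to its stop and let it up. I handed the job in with about 13 s on the clock; it reported no verdict.

- **Head position:** after the finger backed off, the head was within about half a pixel (roughly 1 mm) of the computed centre in both views. It was still there after the first press. The last side picture, after the second press, shows it over the lit display.
- **Buttons and surroundings:** the start button is up again, the stop button was never touched, and the displays and bystanders look unmoved.
- **Disagreement:** at the bottom of the first press the tool height read 55.5 mm where 52 mm was expected, with 36 N on the wrist. I checked this with a second, gentle stepped press. The spring began to push near 61.5 mm and reached 4.2 N at 56.8 mm, so 55.5 mm was the 6 mm stop. The height readings there seem about 3.5 mm too high.

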